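Feed a tile rack through a spring-gated chute

TASK

With one fingertip hold the chute's yellow spring gate swung open, and keep holding it while another finger pushes the wooden rack of glazed tiles along the chute past the gate's red stop, until the rack sits fully home against the end stop. Then let the gate swing shut behind the rack. Only push: never grip, lift or touch the tiles, lift or tip the rack, ram it against the gate or let the gate slap it, and leave the other things on the bench where they are.

Things in the scene. Friction and masses are not known exactly. Their poses are not given: they have to be found in the camera images.
- chute: Fixed straight chute on a stand: plywood floor 8 mm thick between aluminium kerbs, x = -235 to +175 mm. Origin on top of its grey stand, 60 mm above the bench, on the centre line, level with the shut gate's red stop. x points along the chute the way the rack is pushed, y across it to the gate side, z up. Kerbs' inner faces at y = +43 and -43 mm; the gate-side kerb is 22 mm high, the other 30 mm.
- end_stop (a point): Centre of the face of the wooden end stop that crosses the chute, at x = +130 mm of the chute, 22 mm above the chute's origin; the stop's top is 36 mm above the chute's origin. The rack is home when its front board touches this face.
- gate_hinge (a point): The gate: straight yellow upright leaf. Origin on its upright hinge axis level with the chute's origin (x = +150, y = +50 mm of the chute; pin 95 mm high); axes as the chute's when shut. It runs from x = -370 to -4 mm of its own, 28 to 84 mm above the chute's origin. Inner face at y = -4 mm of its own, so y = +46 mm of the chute when shut. Press this face outward (+y) to open.
- red_stop (a point): Inner end of the gate's red stop, 33 mm above the chute's origin. The stop is 8 mm thick along the chute, sticks 24 mm out of the leaf's inner face (to y = +22 mm of the chute when shut, at x = 0) and reaches from 24 to 42 mm above the chute's origin: fingertips kept over 45 mm above the chute's origin pass over it. Pushed by the rack it jams shut.
- gate (a joint): Angle of the gate in rad: 0 shut, growing as the leaf swings outward (free end towards +y of the chute), at most 0.35. At 0.15 or more the red stop is clear of the rack; 0.2 to 0.25 is comfortable. A light spring always pulls it shut (0.15 Nm shut, 0.27 Nm at 0.2 rad: 1 to 2 N at the fingertip).
- rack: Loose wooden tile rack, 110 mm long, 80 mm wide, about 0.4 kg with tiles, standing on the chute floor (8 mm above the chute's origin) with 3 mm play each side. Origin at the centre of its underside; x forward along the chute, front at +55 mm, rear at -55 mm. Front board 40 mm high, sides 24 mm. Starts with its front short of the red stop; slides at 2 to 5 N.
- push_face (a point): Centre of width of the rear face of the rack's upright push board, 63 mm above the chute's origin. The board is 80 mm wide, 6 mm thick and reaches to 84 mm above the chute's origin; push here, forward along the chute.
- tile_blue: Loose blue glazed L-shaped test tile, 44 x 46 x 62 mm, standing in the rear half of the rack. Origin at the centre of its underside; z up.
- tile_cream: Loose cream glazed L-shaped test tile, 44 x 46 x 62 mm, standing in the front half of the rack. Origin at the centre of its underside; z up.
- tub_plum: Bystander: plum tub with white lid, 67 mm wide, 57 mm high, on the bench beside the chute on the side away from the gate. Origin under its centre.
- tub_teal: Bystander: blue tub with white lid, 69 mm wide, 57 mm high, on the bench near its front edge, to the left. Origin under its centre.
- slip_cup: Bystander: low beige tub with white lid, 79 mm wide, 46 mm high, on the bench at the left. Origin under its centre.
- tape_roll: Bystander: roll of tape lying flat, 100 mm wide, 24 mm high, on the bench at the right. Origin under its centre.
- tub_ochre: Bystander: ochre tub with white lid, 67 mm wide, 62 mm high, on the bench just past the far end of the chute. Origin under its centre.
Things that resemble listed ones, but are neither listed nor needed, are in the scene too. What is shaped like the tile_blue but green or pink is not meant.

How it is judged:
On the way, in this order (a step that is already met when the one before it is completed fails the run):
1. a finger holds the gate open while the rack is still before it (value of joint gate above 0.14 rad and contact force between the fingers and gate above 0.2 N and x of rack in the frame of chute below -0.05 m), for 0.1 s.
2. the rack is passing the red stop with the gate still held open by a finger (value of joint gate above 0.14 rad and contact force between the fingers and gate above 0.2 N and x of rack in the frame of chute between -0.01 and 0.055 m), for 0.1 s.
At the end, for the whole second after the job is handed in: The rack stands flat in the chute past the gate, its front within 7 mm of the end stop, at rest; the gate is shut behind it (under 0.03 rad); both tiles still stand upright in the rack (x of rack in the frame of chute above 0.068 m and z of rack in the frame of chute below 0.014 m and angle between the x axis of rack and the x axis of chute, either way round below 0.1 rad and angle between rack's own z axis and vertical below 0.05 rad and linear speed of rack below 0.01 m/s and value of joint gate below 0.03 rad and z of each of tile_blue, tile_cream in the frame of rack below 0.012 m and angle between each of tile_blue, tile_cream's own z axis and vertical below 0.15 rad); the robot touches nothing.
It fails at once if the rack is lifted or tipped (z of rack in the frame of chute above 0.02 m or angle between rack's own z axis and vertical above 0.2 rad).
It fails at once if the rack rams the gate or the gate slaps the rack (over 6 N) (contact force between gate and rack above 6 N).
It fails at once if a tile is touched by the fingers (contact force between the fingers and tile_blue above 0.5 N or contact force between the fingers and tile_cream above 0.5 N).
It fails at once if a tile is lifted or topples (z of any of tile_blue, tile_cream in the frame of rack above 0.03 m or angle between any of tile_blue, tile_cream's own z axis and vertical above 0.4 rad).
It fails at once if a bystander is moved more than 2 cm (distance of any of tub_plum, tub_teal, slip_cup, tape_roll, tub_ochre from where it was at the start of the episode above 0.02 m).
It also fails if it takes over 42 s, if anything falls off the work surface, if the arm or the gripper's body presses on something with over 40 N, if the wrist force passes 120 N, or if a joint passes its speed limit or range.

ROBOT

A 7-joint arm with a two-finger parallel gripper is mounted at the origin on a cart in front of the work surface, level with it; the furniture and walls round the work are solid. World frame = base frame: x ahead of the robot, y to its left, z up, the work surface at z = 0. Lengths are in m, angles in rad, forces in N, time in s.
With the tool pointing down it reaches from about 0.4 to 0.85 m from the base axis. Payload 4.5 kg.
Tool frame: the origin (TCP) lies on the centre line of the jaws, within the pads' length; the fingertips stand 14 mm ahead of it and the grasp point (between the pads) lies 5 mm behind it (r.tcp_to_tips is the z of the fingertips in the tool frame, in m); z points along the fingers, y is the direction in which the jaws open and shut (so a half turn about z gives the same grasp; the last joint's range is limited). The gripper opens to 88 mm and grips with 3 to 60 N. Pads are 18 mm wide; open, the fingers measure 123 mm over their backs; the gripper's body (75 mm by 187 mm) begins 45 mm behind the grasp point.
Start: joints at [-1.092, 0.689, -0.195, 1.565, 0.157, 0.902, -0.215], TCP at [0.269, 0.564, 0.253] pointing down, gripper open.
Joint ranges: [-3.01, 3.01], [-0.46, 2.08], [-1.47, 1.51], [0.13, 2.56], [-1, 4.14], [0.04, 2.09], [-2.66, 2.66]. Speed limits (rad/s): [2.57, 2.57, 3.14, 3.14, 3.14, 3.14, 3.14].

INTERFACE

Orientations are given as a unit quaternion [x, y, z, w].
In Python, from plant import r, viewer gives the robot as it stands.
- The arm moves only by the shell command python3 -m inch 'ROWS' [FORCE]. ROWS is JSON, a list of rows, each a list of 3 entries, a list of its own where there are three numbers: the closure, from 0 (fully open) to 1 (shut), then the shift along the tool's x, y, z in cm, then the turn about the tool's z in degrees. In form: [[fingers, [x, y, z], yaw], ...]. A call has 1 to 20 rows; each row is the pose to reach, as a shift and turn from the pose commanded when the call began, along the tool's axes at that moment; what a row does not reach only later rows make up. A row lasts 1/10 s, in which the tool goes at most 50 mm and 8.59 degrees, less where a joint would pass 70% of its speed; a pose out of reach is approached as far as the arm can. A call with a gripper value outside its range is refused whole. The fingers move at their own pace and stop on an object; FORCE is the grip in N (left out, the last holds). Time passes only in rows, so rows that repeat a pose let the fingers close. It gives the time, the measured TCP pose, the force and the opening at its end, in the units of the state.
- r.get_state(): the state, without advancing time (a new reading comes with each control period).
- viewer.snapshot(name): name is "side" or "top" or "wrist"; returns the picture (400x640x3 uint8, red, green, blue); there is no depth.
- viewer.camera_params(name): a dict with "intrinsics" (3x3 intrinsics, pixels), "world_to_cam" (4x4, takes a point from world to camera coordinates). Camera axes: x right, y up, looking along -z (the intrinsics and any distortion apply to the point x, -y, -z); pixel columns grow to the right and rows downward; lengths in m; the calibration is good to about 2 mm. A picture is of the moment at which its call begins: read the wrist's pose just before it. camera_params takes no time and is no camera call; for the wrist camera it gives the pose at the moment of the call.
- r.finish_job(): hands the job in, once; it reports no verdict.
Trained networks look in the newest picture that a camera, given by its name, has taken for a name from the list of things; names that differ only in an ending like _2 or _b are one class to them, and where a whole thing is asked for, a point or a joint stands for the part that bears it (a point fixed in the world has none). Each returns a list of dicts, best first, with "p" (0 to 1); they miss things now and then, are a little off and sometimes report something else, mostly with a low value. They report only what shows in the picture. A call takes as long as a camera call. They do not tell look-alikes from the thing itself.
- viewer.outline_of(camera, name): "pixels" (400x640 bool, what is visible of it) and "bbox" ([left, top, width, height] in pixels, round what is visible of it).
The state is a dict: "clock": time; "q": joint angles; "qd": joint speeds; "joint_torque": joint torques, N m; "tool_pos": TCP position; "eef_rot": TCP orientation; "contact_force": force on the tool from outside, world axes, zero at the start; "moment": the same for the moment, N m; "opening": opening from 0.0 (shut) to 1.0 (fully open).
Only numpy, scipy, OpenCV 4.12 (cv2) and the standard library are available. Lean on these libraries where they do the work, as an engineer would, in place of code of your own. Each camera call takes 0.05 s, during which the arm holds its last target.

## Working session

There is one attempt and no reset: what is moved stays moved. The work goes in short steps, Python scripts to look and compute and a shell command to move; the robot and the scene stay as the last step left them, time stands still between calls to the robot, and variables do not carry over. Pictures are saved under pics/ and viewed, and the job is handed in when it is done.

```bash
mkdir -p pics; ls; python3 - <<'E'
from plant import r, viewer
import cv2
s=r.get_state(); print(s['clock'],s['tool_pos'],s['eef_rot'],s['opening'],r.tcp_to_tips)
for n in ['side','top','wrist']:
    im=viewer.snapshot(n); cv2.imwrite(f'pics/{n}0.png',im[:,:,::-1])
    p=viewer.camera_params(n); print(n,p['intrinsics'],p['world_to_cam'],[k for k in p])
E
```

```text
pics
0.0 [0.26868742 0.56362685 0.25191825] [ 2.20542256e-01  9.75376995e-01 -9.00292551e-04 -1.44741039e-04] 0.9984938721606662 0.014
side [[434.17897599   0.         320.09987932]
 [  0.         434.17897599 205.03234528]
 [  0.           0.           1.        ]] [[ 9.51809995e-01 -3.06685511e-01 -1.31582957e-03 -4.47913001e-01]
 [ 1.93610066e-01  5.97537614e-01  7.78115635e-01 -1.07830433e-01]
 [-2.37850534e-01 -7.40872997e-01  6.28119675e-01 -1.54290634e+00]
 [ 0.00000000e+00  0.00000000e+00  0.00000000e+00  1.00000000e+00]] ['intrinsics', 'world_to_cam']
top [[394.34305802   0.         323.74061428]
 [  0.         394.34305802 197.98212517]
 [  0.           0.           1.        ]] [[-0.02456958 -0.99960201 -0.01386237 -0.04139856]
 [ 0.98920883 -0.02631291  0.14413024 -0.46216268]
 [-0.14443764 -0.01017156  0.98946163 -1.40316259]
 [ 0.          0.          0.          1.        ]] ['intrinsics', 'world_to_cam']
wrist [[324.62063084   0.         318.65565533]
 [  0.         324.62063084 202.35423202]
 [  0.           0.           1.        ]] [[ 0.43041853  0.90262822 -0.00148063 -0.62499282]
 [-0.85626237  0.40778888 -0.3170536   0.04265925]
 [-0.28557774  0.13773356  0.94840646 -0.39189893]
 [ 0.          0.          0.          1.        ]] ['intrinsics', 'world_to_cam']
```

View pics/side0.png

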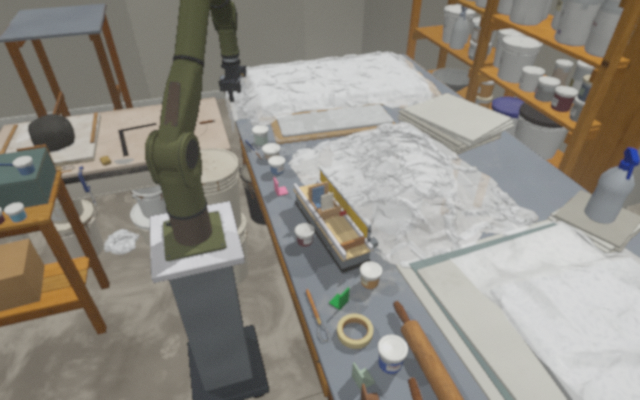

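View pics/top0.png

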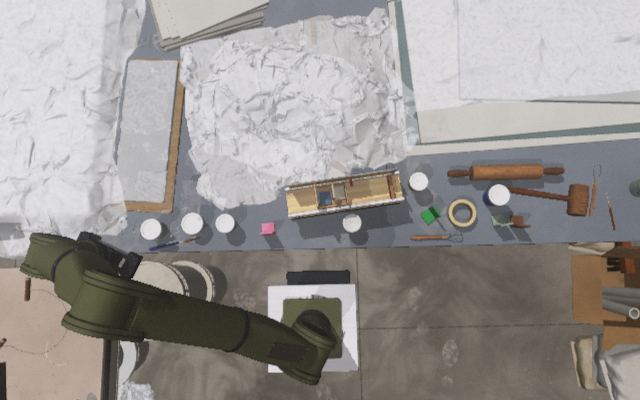

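View pics/wrist0.png

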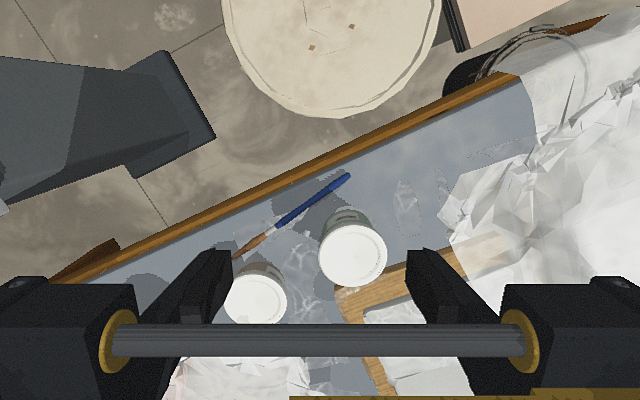

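The top view shows the chute from (287,205) to (402,188). The rack with its blue tile is around (325,195), with the plum tub at (351,224) and the ochre tub at (419,181). The green (430,215), pale (505,222) and pink (268,228) L shapes are decoys. Next I'll take close crops and measure.

```bash
python3 - <<'E'
from plant import r, viewer
import cv2,numpy as np
t=viewer.snapshot('top'); cv2.imwrite('pics/top1.png',cv2.resize(t[150:250,270:440],None,fx=4.7,fy=4.7,interpolation=cv2.INTER_CUBIC)[:,:,::-1])
for cam in ['top','side']:
  if cam=='side':
    t=viewer.snapshot('side'); cv2.imwrite('pics/side1.png',cv2.resize(t[160:290,270:400],None,fx=4.6,fy=4.6,interpolation=cv2.INTER_CUBIC)[:,:,::-1])
  for n in ['chute','gate','rack','tile_blue','tile_cream','red_stop','tub_plum','tub_ochre']:
    for d in viewer.outline_of(cam,n)[:3]:
        ys,xs=np.nonzero(d['pixels']); print(cam,n,round(d['p'],2),d['bbox'],xs.mean().round(1) if len(xs) else None,ys.mean().round(1) if len(xs) else None)
        if n in('chute','gate','rack') and len(xs)>5: print(cv2.minAreaRect(np.stack([xs,ys],1).astype(np.float32)))
E
```

```text
top chute 0.68 [286.1, 160.6, 118.7, 60.4] 346.7 192.4
((343.02703857421875, 191.6621856689453), (40.11335372924805, 116.55888366699219), 80.53767395019531)
top chute 0.33 [343.8, 213.2, 17.0, 19.9] 350.9 221.9
((351.0, 221.5), (17.0, 16.0), 90.0)
top gate 0.89 [288.4, 166.7, 106.6, 21.9] 338.6 178.3
((341.02978515625, 181.01605224609375), (10.850115776062012, 108.04058837890625), 81.43086242675781)
top rack 0.5 [282.9, 166.3, 120.8, 52.5] 346.4 192.8
((343.1380615234375, 191.59213256835938), (40.26580810546875, 116.720703125), 80.6900634765625)
top tile_blue 0.62 [258.6, 220.6, 15.7, 15.7] 267.9 228.1
top tile_blue 0.58 [314.8, 192.2, 16.7, 12.3] 323.5 197.2
top tile_cream 0.64 [332.2, 190.0, 11.9, 8.6] 337.4 192.2
top tile_cream 0.51 [311.7, 179.9, 35.7, 30.9] 329.1 193.7
top tile_cream 0.5 [315.0, 190.0, 16.0, 13.7] 323.1 197.1
top red_stop 0.63 [288.3, 165.5, 108.9, 22.5] 340.3 178.0
top red_stop 0.51 [446.6, 198.8, 26.9, 28.4] 461.4 212.1
top tub_plum 0.66 [342.2, 210.7, 17.2, 23.8] 351.4 221.8
top tub_plum 0.47 [285.4, 160.3, 119.4, 61.5] 346.8 192.2
top tub_ochre 0.77 [407.6, 
[... 480 characters left out ...]
52556610107422)
side rack 0.41 [317.6, 169.5, 54.5, 74.3] 345.9 206.4
((343.21954345703125, 206.02438354492188), (86.83261108398438, 14.992681503295898), 51.34019470214844)
side tile_blue 0.83 [327.5, 284.6, 25.6, 26.3] 340.4 299.8
side tile_blue 0.71 [313.2, 185.0, 8.0, 25.2] 317.8 195.9
side tile_blue 0.42 [272.9, 181.9, 15.5, 14.8] 279.5 189.5
side tile_cream 0.78 [323.1, 193.6, 11.2, 18.7] 326.5 201.8
side tile_cream 0.27 [259.7, 143.3, 22.9, 16.8] 271.2 151.0
side red_stop 0.8 [320.3, 168.9, 48.7, 72.1] 347.7 208.1
side tub_plum 0.74 [319.4, 170.2, 51.3, 67.8] 347.4 208.1
side tub_plum 0.64 [296.5, 220.7, 18.8, 20.2] 304.7 234.2
side tub_ochre 0.76 [363.4, 259.7, 19.4, 29.6] 370.7 275.0
```

View pics/top1.png

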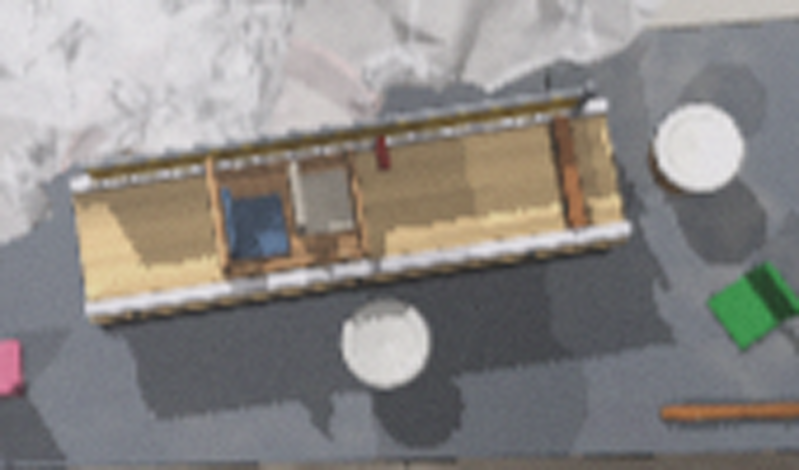

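View pics/side1.png

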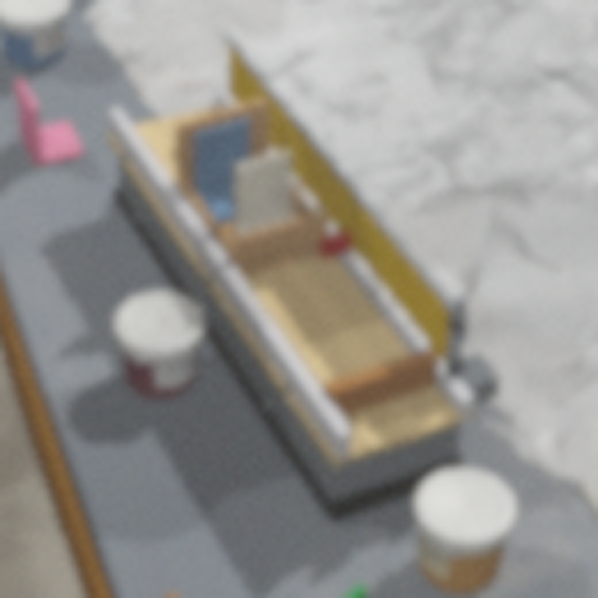

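```bash
cat > h.py <<'E'
import numpy as np,cv2
from plant import r, viewer
def proj(cam,P,prm=None):
    p=prm or viewer.camera_params(cam); P=np.atleast_2d(P)
    c=(p['world_to_cam']@np.c_[P,np.ones(len(P))].T)[:3].T
    c=c*[1,-1,-1]; u=c@np.array(p['intrinsics']).T
    return u[:,:2]/u[:,2:]
def c2w(P,c):  # chute mm -> world m
    x,y,a=c; P=np.atleast_2d(P)/1000.
    R=np.array([[np.cos(a),-np.sin(a)],[np.sin(a),np.cos(a)]])
    return np.c_[P[:,:2]@R.T+[x,y],P[:,2]+0.06]
def draw(cam,c,rackx,roi,s,name,im=None,ang=0):
    im=viewer.snapshot(cam) if im is None else im
    x0,y0,x1,y1=roi
    v=cv2.resize(im[y0:y1,x0:x1],None,fx=s,fy=s,interpolation=cv2.INTER_CUBIC)[:,:,::-1].copy()
    def L(pts,col):
        q=((proj(cam,c2w(np.array(pts,float),c))-[x0,y0])*s).astype(int)
        cv2.polylines(v,[q.reshape(-1,1,2)],False,col,1,cv2.LINE_AA)
    L([(-235,-43,8),(175,-43,8),(175,43,8),(-235,43,8),(-235,-43,8)],(0,255,0))
    L([(-235,-43,30),(175,-43,30)],(255,255,0)); L([(-235,43,22),(175,43,22)],(255,255,0))
    L([(130,-43,36),(130,43,36)],(255,0,255))
    def g(l): # gate frame
        o=[]
        for p in l: o.append((150+np.cos(ang)*p[0]+np.sin(ang)*p[1],50-np.sin(ang)*p[0]+np.cos(ang)*p[1],p[2]))
        return o
    L(g([(-370,-4,84),(-4,-4,84),(-4,-4,28),(-370,-4,28),(-370,-4,84)]),(0,0,0)); 
    L(g([(-150,-4,42),(-150,-28,42),(-150,-28,24)]),(255,0,0))
    x=rackx
    L([(x-55,-40,8),(x-55,-40,84),(x-55,40,84),(x-55,40,8)],(0,0,255))
    L([(x+55,-40,8),(x+55,-40,48),(x+55,40,48),(x+55,40,8)],(255,0,0))
    cv2.imwrite(name,v)
E
python3 - <<'E'
from h import *
from scipy.optimize import least_squares
T=[((383,168),(0,22,42)),((90,174),(-220,50,84)),((585,100),(146,50,84)),((560,170),(130,0,36))]
S=[((232,42),(-220,50,84)),((445,318),(146,50,84)),((380,370),(130,0,36)),((340,462),(175,-43,8))]
pt=np.array([a for a,_ in T])/4.7+[270,150]; ps=np.array([a for a,_ in S])/4.6+[270,160]
def f(c): return np.r_[(proj('top',c2w(np.array([b for _,b in T],float),c))-pt).ravel(),(proj('side',c2w(np.array([b for _,b in S],float),c))-ps).ravel()]
o=least_squares(f,[.47,-.05,-1.45]); print(o.x,o.fun.round(1))
draw('top',o.x,-60,(270,150,440,250),4.7,'pics/o_top.png'); draw('side',o.x,-60,(270,160,400,290),4.6,'pics/o_side.png')
E
```

```text
[ 0.46577915 -0.15883527 -1.45315233] [ 1.4  1.  -1.2 -1.2  0.6 -0.8  1.5  1.7 -0.9 -1.2  1.4 -1.5 -1.7 -0.2
  1.1 -0.7]
```

View pics/o_top.png

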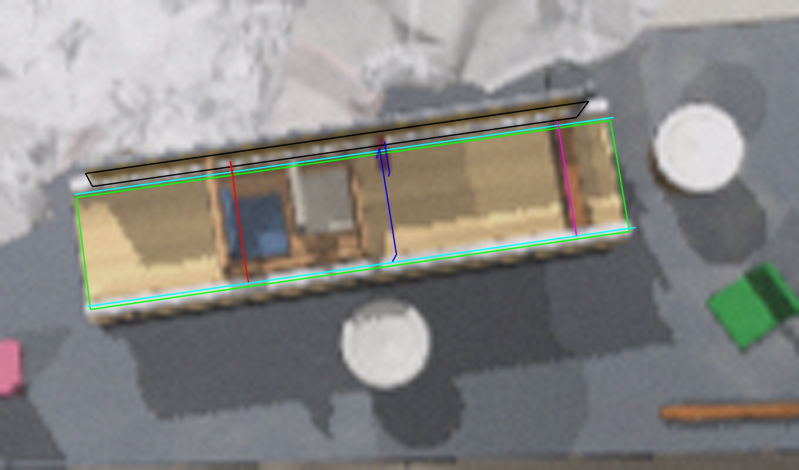

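View pics/o_side.png

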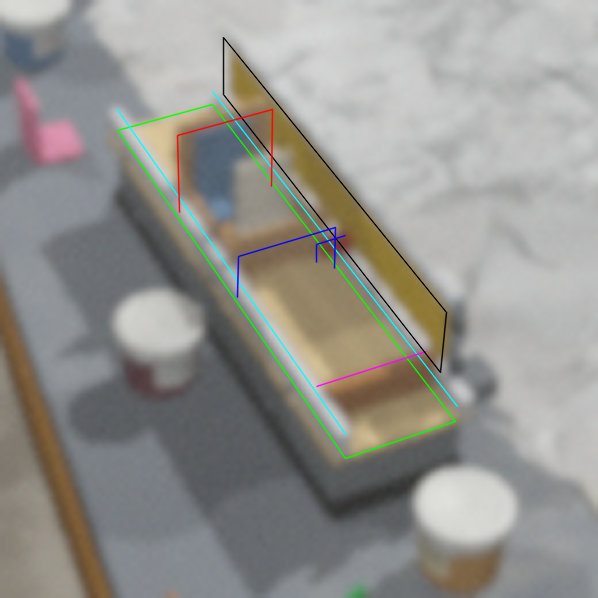

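The model fits to about 1 px (3.5 mm). The rack sits near x = -73, with its push board at crop column 212 and the blue tile at (260,225), right behind the red stop in the chute. I chose this tile because the pink, green and pale L shapes all lie outside the chute. Next I'll go above the rear of the chute and refine with the wrist camera.

```bash
cat >> h.py <<'E'
from scipy.spatial.transform import Rotation as Ro
def to(c,cx,cy,z,ang=110):
    """shift in tool axes (cm) and turn (deg) to put TCP at chute mm (cx,cy), world z, tool y at ang deg in chute"""
    s=r.get_state(); R=Ro.from_quat(s['eef_rot']).as_matrix()
    w=c2w([[cx,cy,0]],c)[0]; w[2]=z
    d=R.T@(w-s['tool_pos'])*100
    have=np.arctan2(R[1,1],R[0,1]); want=np.radians(ang)+c[2]
    t=-np.degrees((want-have+np.pi)%(2*np.pi)-np.pi)
    print('clock',s['clock'],'shift cm',d.round(2),'turn',t.round(2),'tilt',np.degrees(np.arccos(-R[2,2])).round(2))
def where(c):
    s=r.get_state(); R=Ro.from_quat(s['eef_rot']).as_matrix()
    d=np.array(s['tool_pos'][:2])-c[:2]; a=c[2]
    print('t',round(s['clock'],2),'chute mm',(1000*np.array([d[0]*np.cos(a)+d[1]*np.sin(a),-d[0]*np.sin(a)+d[1]*np.cos(a)])).round(1),'z',s['tool_pos'][2].round(4),'yang',np.degrees(np.arctan2(R[1,1],R[0,1])-a).round(1),'f',np.round(s['contact_force'],2),'op',round(s['opening'],3))
E
python3 -c "
from h import *
c=[.4658,-.1588,-1.4532]; where(c); to(c,-190,-20,.27)"
```

```text
t 1.15 chute mm [-741.1 -110.7] z 0.2527 yang 147.8 f [ 0.15  0.17 -0.49] op 1.003
clock 1.15 shift cm [-37.06 -41.78  -1.73] turn 37.78 tilt 0.0
```

```bash
python3 -m inch '[[0,[-3,-3,-0.5],3],[0,[-6,-7,-1],6],[0,[-9,-10,-1.7],9],[0,[-12,-14,-1.7],12],[0,[-15,-17,-1.7],16],[0,[-18,-20.5,-1.7],20],[0,[-21,-24,-1.7],24],[0,[-24,-27.5,-1.7],28],[0,[-27,-31,-1.7],32],[0,[-30,-34.5,-1.7],36],[0,[-33,-38,-1.7],37.8],[0,[-35.5,-40.5,-1.7],37.8],[0,[-37,-41.8,-1.7],37.8],[0,[-37,-41.8,-1.7],37.8],[0,[-37,-41.8,-1.7],37.8]]'
python3 - <<'E'
from h import *
c=[.4658,-.1588,-1.4532]; where(c)
prm=viewer.camera_params('wrist'); im=viewer.snapshot('wrist'); cv2.imwrite('pics/w1raw.png',im[:,:,::-1])
draw('wrist',c,-73,(0,0,640,400),1.25,'pics/w1.png',im)
E
```

```text
clock: 2.65
tool_pos: [0.423, 0.0283, 0.2698]
eef_rot: [0.525, 0.851, 0.0, -0.0]
contact_force: [0.1, 0.6, 0.9]
opening: 0.998
t 2.65 chute mm [-190.8  -20.6] z 0.2698 yang 110.0 f [0.07 0.59 0.9 ] op 0.998
```

View pics/w1.png

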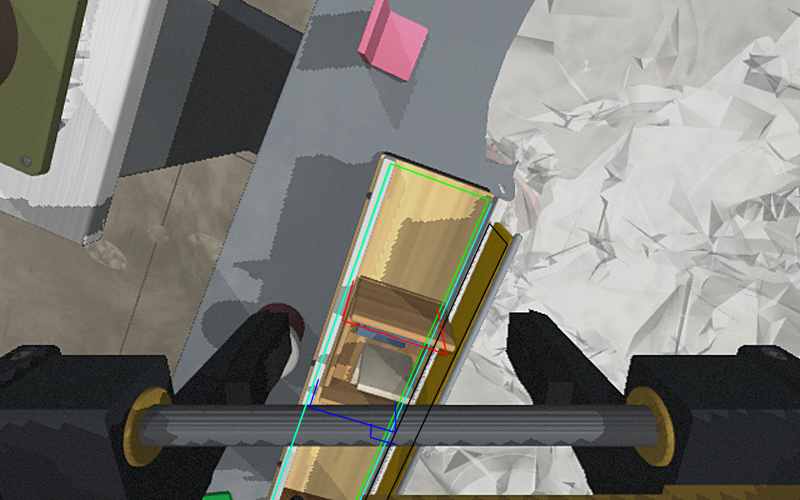

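The wrist view shows the chute rear end at about (385,158)-(492,198), the push board at about (355,283)-(450,345) and the gate's free end at about (500,228). The model is a few mm off, so I'll zoom in to pick points.

```bash
python3 - <<'E'
import cv2
im=cv2.imread('pics/w1raw.png'); cv2.imwrite('pics/w1z.png',cv2.resize(im[110:330,235:435],None,fx=2.7,fy=2.7,interpolation=cv2.INTER_CUBIC))
E
```

```text
(no output)
```

View pics/w1z.png

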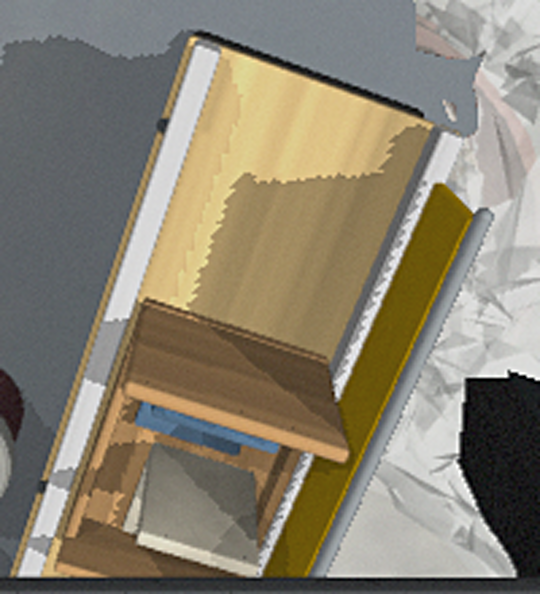

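```bash
python3 - <<'E'
from h import *
from scipy.optimize import least_squares
W=[((219,50),(-235,-43,30),0),((440,184),(-220,46,28),0),((472,215),(-220,46,84),0),((430,122),(-235,43,8),0),((128,384),(-55,-40,84),1),((346,449),(-55,40,84),1)]
pw=np.array([a for a,_,_ in W])/2.7+[235,110]
T=[((383,168),(0,22,42)),((90,174),(-220,50,84)),((585,100),(146,50,84)),((560,170),(130,0,36))]
S=[((232,42),(-220,50,84)),((445,318),(146,50,84)),((380,370),(130,0,36)),((340,462),(175,-43,8))]
pt=np.array([a for a,_ in T])/4.7+[270,150]; ps=np.array([a for a,_ in S])/4.6+[270,160]
prm=viewer.camera_params('wrist')
def f(c):
    P=np.array([b for _,b,_ in W],float); P[:,0]+=c[3]*np.array([k for *_,k in W])
    return np.r_[(proj('wrist',c2w(P,c[:3]),prm)-pw).ravel(),(proj('top',c2w(np.array([b for _,b in T],float),c[:3]))-pt).ravel(),(proj('side',c2w(np.array([b for _,b in S],float),c[:3]))-ps).ravel()]
o=least_squares(f,[.47,-.05,-1.45,-70]); print(o.x,o.fun.round(1))
o2=least_squares(lambda c:f(c)[:12],o.x); print(o2.x,o2.fun.round(1))
im=cv2.imread('pics/w1raw.png')[:,:,::-1]
draw('wrist',o2.x[:3],o2.x[3],(235,110,435,330),2.7,'pics/w1o.png',im)
draw('top',o2.x[:3],o2.x[3],(270,150,440,250),4.7,'pics/o_top2.png')
E
```

```text
[  0.46794477  -0.15392733  -1.45368821 -76.35385107] [ 0.7  1.4 -2.  -2.6  1.4  2.   0.7  1.6 -2.9 -2.1  0.2  1.2 -0.   0.4
 -2.7 -1.9 -0.9 -1.4  0.1  1.2 -0.7 -2.   1.4 -2.6 -1.7 -1.4  1.2 -1.9]
[  0.47051553  -0.15337514  -1.44095155 -76.04412216] [ 0.2  1.6 -1.9 -3.4  1.6  1.1  0.6  0.8 -2.1 -1.2  1.4  1.1]
```

View pics/w1o.png

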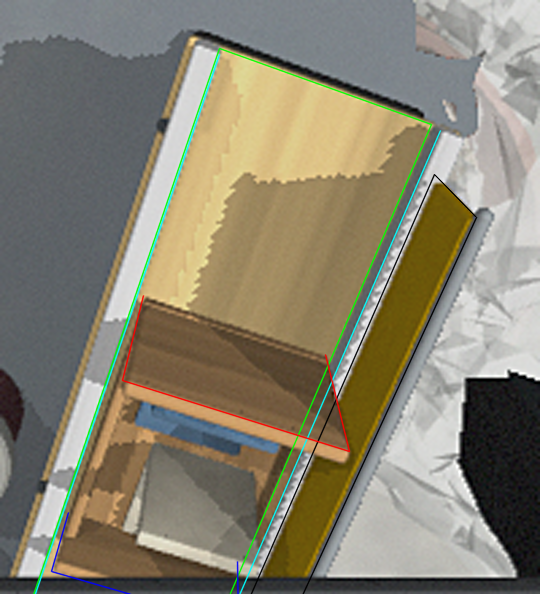

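View pics/o_top2.png

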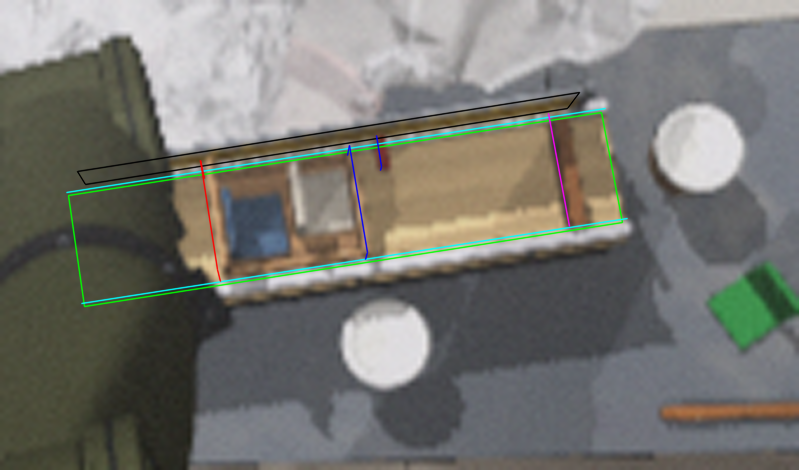

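```bash
cat >> h.py <<'E'
C=[.469,-.1535,-1.447]
E
python3 -c "
from h import *
where(C); to(C,-172,-26,.123)"
```

```text
t 2.75 chute mm [-187.   -23.4] z 0.2697 yang 109.8 f [-0.09  0.52 -0.45] op 1.001
clock 2.75 shift cm [-1.34 -0.75 14.67] turn -0.23 tilt 0.05
```

```bash
python3 -m inch '[[0,[-0.5,-0.3,3],0],[0,[-1,-0.6,6],0],[0,[-1.3,-0.75,9],0],[0,[-1.3,-0.75,11],0],[0,[-1.3,-0.75,12.5],0],[0,[-1.3,-0.75,13],0],[0,[-1.3,-0.75,13],0]]'
python3 - <<'E'
from h import *
where(C)
im=viewer.snapshot('wrist'); cv2.imwrite('pics/w2.png',cv2.resize(im,None,fx=1.25,fy=1.25)[:,:,::-1])
im=viewer.snapshot('side'); cv2.imwrite('pics/s2.png',cv2.resize(im[130:290,250:410],None,fx=3.7,fy=3.7,interpolation=cv2.INTER_CUBIC)[:,:,::-1])
E
```

```text
clock: 3.45
tool_pos: [0.4219, 0.0138, 0.1394]
eef_rot: [0.524, 0.852, -0.0, -0.001]
contact_force: [0.0, -0.3, 0.5]
opening: 1.002
t 3.45 chute mm [-171.9  -26.1] z 0.1394 yang 109.7 f [ 0.04 -0.31  0.51] op 1.002
```

View pics/w2.png

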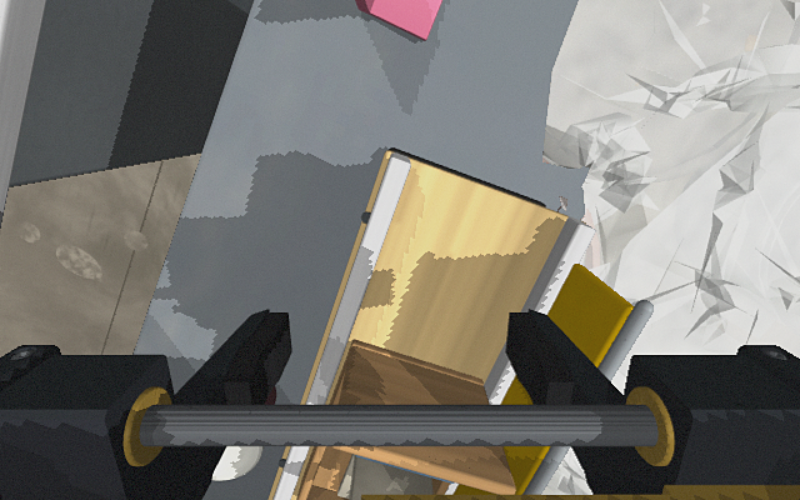

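View pics/s2.png

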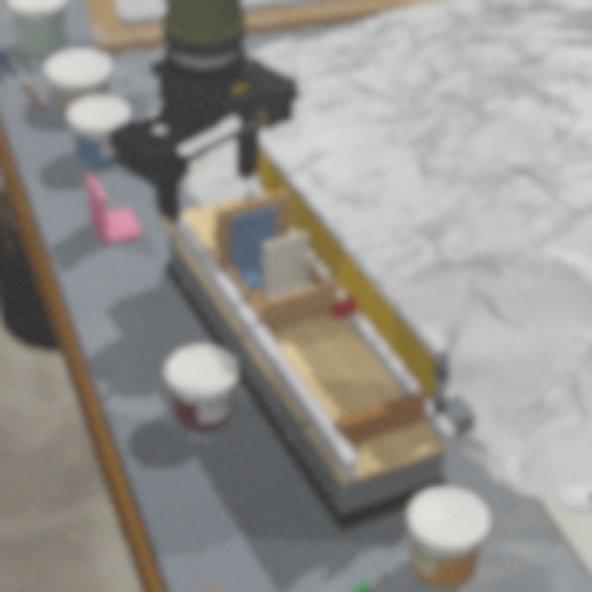

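```bash
python3 - <<'E'
from h import *
im=cv2.imread('pics/w2.png'); s=r.get_state(); R=Ro.from_quat(s['eef_rot']).as_matrix()
def P(l): return (proj('wrist',s['tool_pos']+np.array(l)@R.T/1000)*1.25).astype(int)
for sg in (1,-1):
    for z,col in ((14,(0,0,255)),(-16,(255,0,0))):
        q=P(np.array([(-9,sg*44,z),(9,sg*44,z),(9,sg*61.5,z),(-9,sg*61.5,z),(-9,sg*44,z)],float)); cv2.polylines(im,[q.reshape(-1,1,2)],False,col,1); print(sg,z,q.tolist())
for a in ([(-220,46,84),(146,46,84)],[(-220,46,28),(146,46,28)]):
    q=(proj('wrist',c2w(np.array(a,float),C))*1.25).astype(int); cv2.line(im,tuple(map(int,q[0])),tuple(map(int,q[1])),(0,255,0),1)
cv2.imwrite('pics/w2o.png',im)
E
```

```text
1 14 [[504, 354], [508, 314], [551, 314], [546, 354], [504, 354]]
1 -16 [[526, 402], [531, 356], [584, 356], [576, 402], [526, 402]]
-1 14 [[292, 354], [288, 314], [244, 314], [249, 354], [292, 354]]
-1 -16 [[270, 402], [265, 356], [212, 356], [219, 402], [270, 402]]
```

View pics/w2o.png

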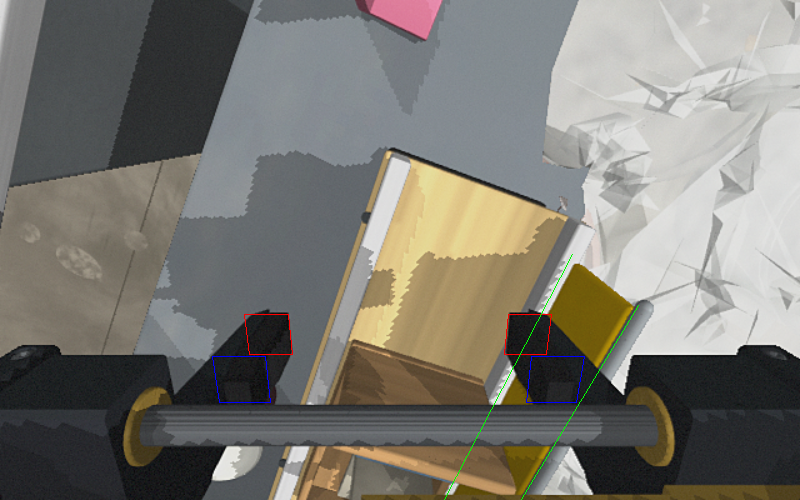

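The finger model overlay matches. The gate finger's outer edge, (550,314), is inside the leaf, with the pusher finger outside the low kerb. Next I'll lower 16 mm and press outward.

```bash
python3 -m inch '[[0,[0,0,0.8],0],[0,[0,0,1.6],0],[0,[0,0,1.6],0],[0,[0,0,1.6],0]]'; python3 -c "
from h import *
where(C); to(C,-172,-26,.123); to(C,-172,20,.123);to(C,-172,47,.123)"
```

```text
clock: 3.95
tool_pos: [0.422, 0.0126, 0.1235]
eef_rot: [0.525, 0.851, -0.0, -0.0]
contact_force: [0.8, -0.2, 0.6]
opening: 0.995
t 3.95 chute mm [-170.7  -26.1] z 0.1235 yang 109.6 f [ 0.82 -0.18  0.65] op 0.995
clock 3.95 shift cm [0.12 0.05 0.05] turn -0.38 tilt 0.04
clock 3.95 shift cm [-1.42  4.39  0.04] turn -0.38 tilt 0.04
clock 3.95 shift cm [-2.33  6.93  0.04] turn -0.38 tilt 0.04
```

```bash
python3 -m inch '[[0,[-0.15,0.4,0],0],[0,[-0.3,0.8,0],0],[0,[-0.4,1.2,0],0],[0,[-0.55,1.6,0],0],[0,[-0.7,2,0],0],[0,[-0.8,2.4,0],0],[0,[-0.95,2.8,0],0],[0,[-1.1,3.2,0],0],[0,[-1.2,3.6,0],0],[0,[-1.35,4,0],0],[0,[-1.45,4.4,0],0],[0,[-1.45,4.4,0],0]]'; python3 - <<'E'
from h import *
where(C)
im=viewer.snapshot('wrist'); cv2.imwrite('pics/w3.png',cv2.resize(im,None,fx=1.25,fy=1.25)[:,:,::-1])
im=viewer.snapshot('side'); cv2.imwrite('pics/s3.png',cv2.resize(im[130:290,250:410],None,fx=3.7,fy=3.7,interpolation=cv2.INTER_CUBIC)[:,:,::-1])
E
```

```text
clock: 5.15
tool_pos: [0.4688, 0.0198, 0.1237]
eef_rot: [0.525, 0.851, 0.0, 0.0]
contact_force: [-0.2, 0.1, 0.1]
opening: 1.004
t 5.15 chute mm [-172.    21.2] z 0.1237 yang 109.6 f [-0.24  0.06  0.07] op 1.004
```

View pics/w3.png

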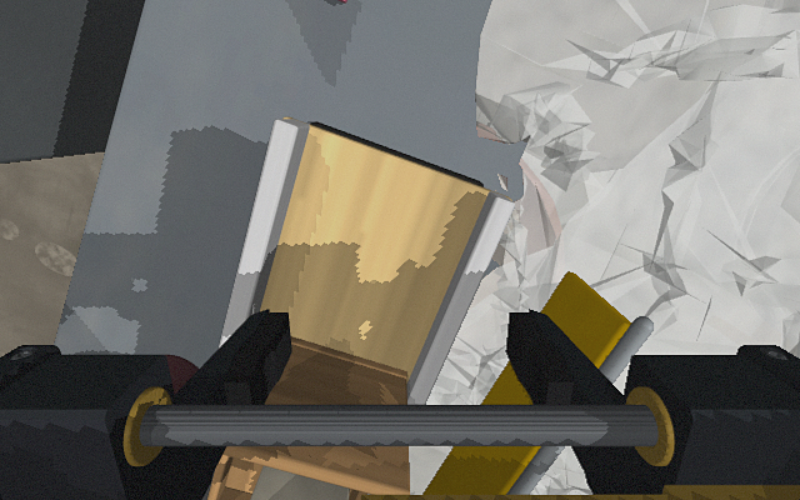

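View pics/s3.png

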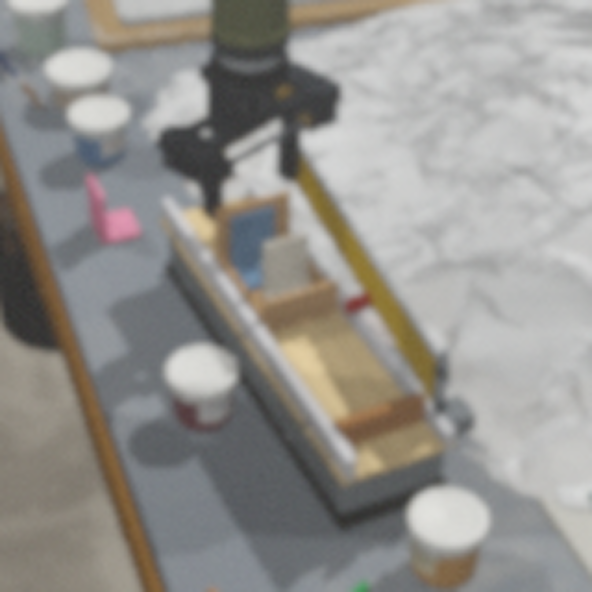

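The gate follows the finger and now stands at about 0.11 rad. The pusher is behind the board and the rack is untouched. I'll press on to about 0.19.

```bash
python3 -m inch '[[0,[-0.15,0.4,0],0],[0,[-0.3,0.8,0],0],[0,[-0.4,1.2,0],0],[0,[-0.55,1.6,0],0],[0,[-0.7,2,0],0],[0,[-0.8,2.3,0],0],[0,[-0.95,2.6,0],0],[0,[-0.95,2.6,0],0],[0,[-0.95,2.6,0],0],[0,[-0.95,2.6,0],0]]'; python3 - <<'E'
from h import *
where(C)
im=viewer.snapshot('wrist'); cv2.imwrite('pics/w4.png',cv2.resize(im,None,fx=1.25,fy=1.25)[:,:,::-1])
for a in(.17,.2):draw('side',C,-76,(250,130,410,290),3.7,f'pics/s4_{a}.png',ang=a)
to(C,-162,49,.123);to(C,-14,34,.123);to(C,-7,34,.123)
E
```

```text
clock: 6.25
tool_pos: [0.4953, 0.0228, 0.1237]
eef_rot: [0.525, 0.851, -0.0, -0.0]
contact_force: [-0.6, -0.3, 0.3]
opening: 1.002
t 6.25 chute mm [-171.7   47.8] z 0.1237 yang 109.6 f [-0.59 -0.31  0.25] op 1.002
clock 6.4 shift cm [-0.95 -0.22  0.07] turn -0.37 tilt 0.01
clock 6.4 shift cm [-14.38  -6.61   0.07] turn -0.37 tilt 0.01
clock 6.4 shift cm [-15.04  -6.84   0.07] turn -0.37 tilt 0.01
```

View pics/w4.png

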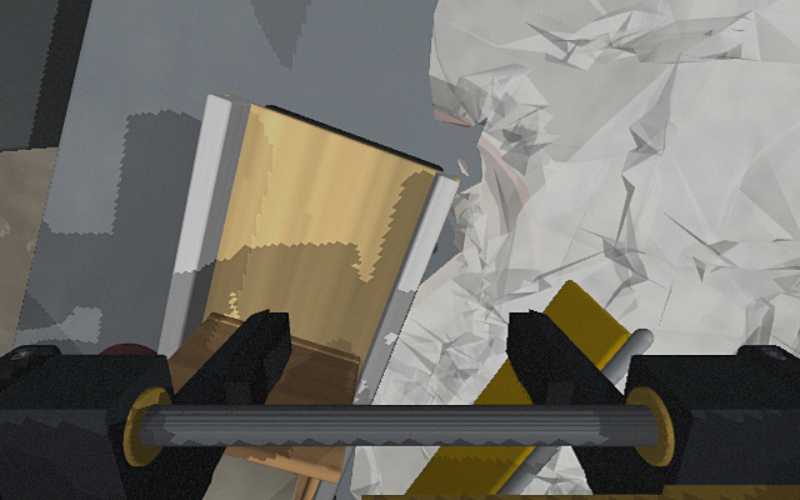

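View pics/s4_0.2.png

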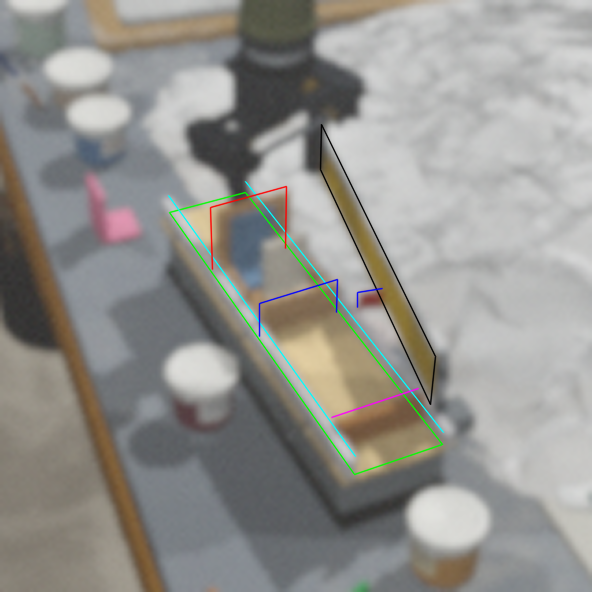

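The gate stands at about 0.19-0.2 rad, and its red stop at (370,298) is clear of the chute edge. The rack has not moved. Now the first half of the push.

```bash
python3 -m inch '[[0,[-0.36,-0.16,0],0],[0,[-0.72,-0.33,0],0],[0,[-1.0,-0.45,0],0],[0,[-1.3,-0.6,0],0],[0,[-1.6,-0.75,0],0],[0,[-1.95,-0.9,0],0],[0,[-2.3,-1.05,0],0],[0,[-2.65,-1.2,0],0],[0,[-3,-1.38,0],0],[0,[-3.35,-1.54,0],0],[0,[-3.7,-1.7,0],0],[0,[-4.05,-1.86,0],0],[0,[-4.4,-2.02,0],0],[0,[-4.75,-2.18,0],0],[0,[-5.1,-2.34,0],0],[0,[-5.45,-2.5,0],0],[0,[-5.8,-2.66,0],0],[0,[-6.15,-2.82,0],0],[0,[-6.5,-2.98,0],0],[0,[-6.5,-2.98,0],0]]'; python3 - <<'E'
from h import *
where(C)
im=viewer.snapshot('wrist'); cv2.imwrite('pics/w5.png',cv2.resize(im,None,fx=1.25,fy=1.25)[:,:,::-1])
draw('side',C,-7,(250,130,410,290),3.7,'pics/s5.png',ang=.22)
to(C,-14,34,.123);to(C,-7,34,.123)
E
```

```text
clock: 8.4
tool_pos: [0.4982, -0.0498, 0.1238]
eef_rot: [0.525, 0.851, -0.0, 0.0]
contact_force: [-0.6, 2.2, 1.3]
opening: 1.0
t 8.4 chute mm [-99.3  41.8] z 0.1238 yang 109.6 f [-0.58  2.16  1.27] op 1.0
clock 8.5 shift cm [-7.81 -3.53  0.08] turn -0.43 tilt 0.09
clock 8.5 shift cm [-8.47 -3.77  0.08] turn -0.43 tilt 0.09
```

View pics/w5.png

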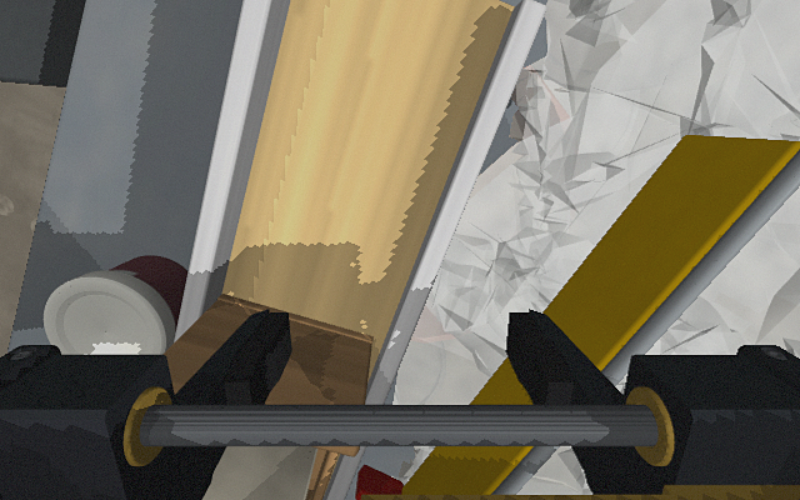

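View pics/s5.png

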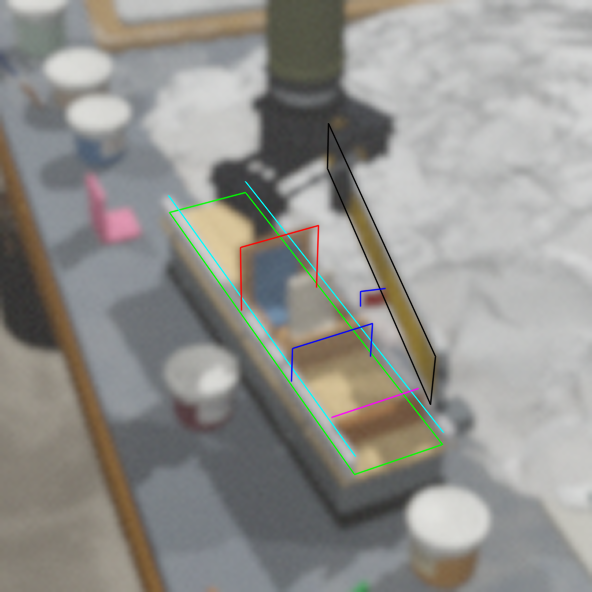

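The rack is passing at about x = -14 mm and the gate stands at about 0.23 rad, with the red stop clear. Push force is about 2 N. I'll continue to about 9 mm short of home.

```bash
python3 -m inch '[[0,[-0.35,-0.16,0],0],[0,[-0.7,-0.32,0],0],[0,[-1.05,-0.48,0],0],[0,[-1.4,-0.64,0],0],[0,[-1.75,-0.8,0],0],[0,[-2.15,-0.98,0],0],[0,[-2.55,-1.16,0],0],[0,[-2.95,-1.34,0],0],[0,[-3.35,-1.52,0],0],[0,[-3.75,-1.7,0],0],[0,[-4.15,-1.88,0],0],[0,[-4.55,-2.06,0],0],[0,[-4.95,-2.24,0],0],[0,[-5.35,-2.42,0],0],[0,[-5.75,-2.6,0],0],[0,[-6.15,-2.78,0],0],[0,[-6.5,-2.95,0],0],[0,[-6.85,-3.1,0],0],[0,[-7.2,-3.25,0],0],[0,[-7.4,-3.35,0],0]]'; python3 - <<'E'
from h import *
where(C)
im=viewer.snapshot('wrist'); cv2.imwrite('pics/w6.png',cv2.resize(im,None,fx=1.25,fy=1.25)[:,:,::-1])
draw('side',C,66,(250,130,410,290),3.7,'pics/s6.png',ang=.26)
to(C,-9,34,.123);to(C,-4,34,.123)
E
```

```text
clock: 10.5
tool_pos: [0.5018, -0.129, 0.1236]
eef_rot: [0.524, 0.852, 0.001, -0.0]
contact_force: [0.9, 6.7, -0.2]
opening: 0.994
t 10.5 chute mm [-20.3  35.6] z 0.1236 yang 109.7 f [ 0.89  6.74 -0.23] op 0.994
clock 10.6 shift cm [-0.99 -0.48  0.06] turn -0.34 tilt 0.05
clock 10.6 shift cm [-1.46 -0.65  0.06] turn -0.34 tilt 0.05
```

View pics/w6.png

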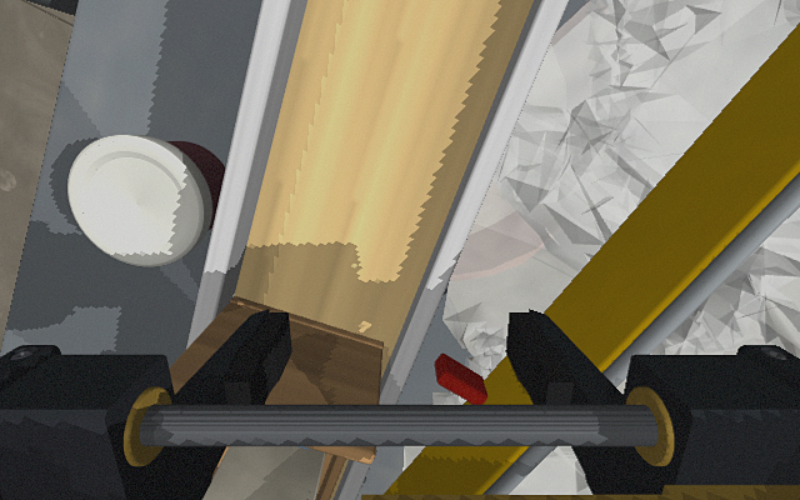

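View pics/s6.png

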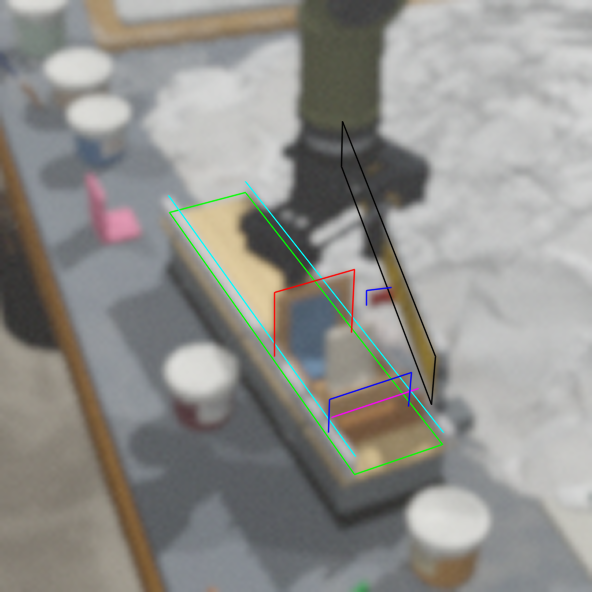

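The rack is about 10 mm short of home with the gate at about 0.27 rad, and the red stop at (460,378) is level with the board. I'll creep in small steps and watch the force.

```bash
python3 -m inch '[[0,[-0.1,-0.04,0],0],[0,[-0.2,-0.08,0],0],[0,[-0.3,-0.12,0],0],[0,[-0.4,-0.16,0],0],[0,[-0.4,-0.16,0],0]]'; python3 -c "
from h import *
where(C)";  python3 -m inch '[[0,[-0.1,-0.04,0],0],[0,[-0.2,-0.08,0],0],[0,[-0.3,-0.12,0],0],[0,[-0.3,-0.12,0],0]]'; python3 - <<'E'
from h import *
where(C)
im=viewer.snapshot('side'); cv2.imwrite('pics/s7.png',cv2.resize(im[190:270,310:390],None,fx=7,fy=7,interpolation=cv2.INTER_CUBIC)[:,:,::-1])
im=viewer.snapshot('top'); cv2.imwrite('pics/t7.png',cv2.resize(im[150:250,270:440],None,fx=4.7,fy=4.7,interpolation=cv2.INTER_CUBIC)[:,:,::-1])
E
```

```text
clock: 11.1
tool_pos: [0.5019, -0.1334, 0.1236]
eef_rot: [0.524, 0.852, 0.0, -0.0]
contact_force: [-0.3, 5.2, 0.1]
opening: 0.996
t 11.1 chute mm [-15.9  35.1] z 0.1236 yang 109.7 f [-0.33  5.19  0.1 ] op 0.996
clock: 11.5
tool_pos: [0.5022, -0.1365, 0.1236]
eef_rot: [0.524, 0.852, 0.001, -0.0]
contact_force: [1.3, 4.6, 0.5]
opening: 0.996
t 11.5 chute mm [-12.8  35.1] z 0.1236 yang 109.7 f [1.27 4.55 0.49] op 0.996
```

View pics/s7.png

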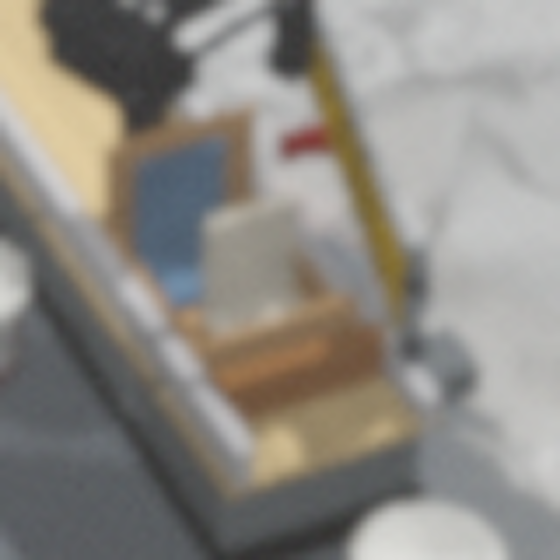

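View pics/t7.png

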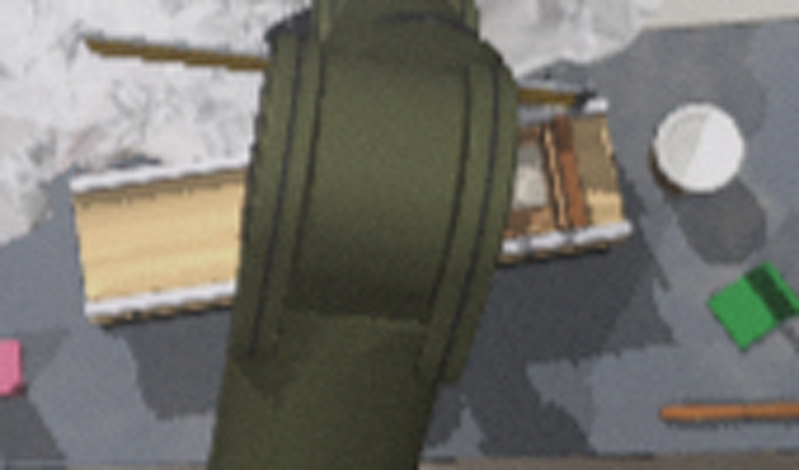

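The front board is almost touching the stop, at about (550,185) in the top crop, and the force has not risen yet. I'll continue 1 mm per row.

```bash
for i in 1 2; do :; done; python3 -m inch '[[0,[-0.1,-0.04,0],0],[0,[-0.2,-0.08,0],0],[0,[-0.2,-0.08,0],0]]'; python3 -c "
from h import *
where(C)";  python3 -m inch '[[0,[-0.1,-0.04,0],0],[0,[-0.2,-0.08,0],0],[0,[-0.2,-0.08,0],0]]'; python3 -c "
from h import *
where(C)"
```

```text
clock: 11.9
tool_pos: [0.5025, -0.1385, 0.1236]
eef_rot: [0.524, 0.852, 0.001, -0.0]
contact_force: [0.9, 6.0, 1.3]
opening: 1.003
t 11.9 chute mm [-10.7  35.1] z 0.1236 yang 109.7 f [0.87 5.96 1.3 ] op 1.003
clock: 12.2
tool_pos: [0.5027, -0.1406, 0.1236]
eef_rot: [0.524, 0.852, 0.001, -0.0]
contact_force: [1.1, 5.1, 0.3]
opening: 0.999
t 12.2 chute mm [-8.7 35.1] z 0.1236 yang 109.7 f [1.09 5.08 0.34] op 0.999
```

```bash
python3 -m inch '[[0,[-0.1,-0.04,0],0],[0,[-0.2,-0.08,0],0],[0,[-0.2,-0.08,0],0]]'; python3 -c "
from h import *
where(C)"
```

```text
clock: 12.5
tool_pos: [0.5028, -0.141, 0.1236]
eef_rot: [0.524, 0.852, 0.001, -0.001]
contact_force: [0.9, 10.0, 1.4]
opening: 1.002
t 12.5 chute mm [-8.2 35.1] z 0.1236 yang 109.7 f [0.88 9.98 1.4 ] op 1.002
```

The arm stalled (0.5 mm of a commanded 2 mm) and the force doubled to 10 N, so the rack is home. I'll back off, then let the gate follow the finger shut.

```bash
python3 -m inch '[[0,[0.2,0.07,0],0],[0,[0.5,0.18,0],0],[0,[0.8,0.28,0],0],[0,[1.1,0.4,0],0],[0,[1.1,0.4,0],0]]'; python3 - <<'E'
from h import *
where(C); to(C,-18,35,.1236); to(C,-18,-24,.1236)
im=viewer.snapshot('wrist'); cv2.imwrite('pics/w8.png',cv2.resize(im,None,fx=1.25,fy=1.25)[:,:,::-1])
E
```

```text
clock: 13.0
tool_pos: [0.5008, -0.1324, 0.1236]
eef_rot: [0.525, 0.851, -0.0, -0.0]
contact_force: [-1.6, -0.2, -0.4]
opening: 0.996
t 13.0 chute mm [-17.   34.1] z 0.1236 yang 109.6 f [-1.62 -0.24 -0.36] op 0.996
clock 13.0 shift cm [0.06 0.12 0.  ] turn -0.39 tilt 0.06
clock 13.0 shift cm [ 2.04 -5.44  0.01] turn -0.39 tilt 0.06
```

View pics/w8.png

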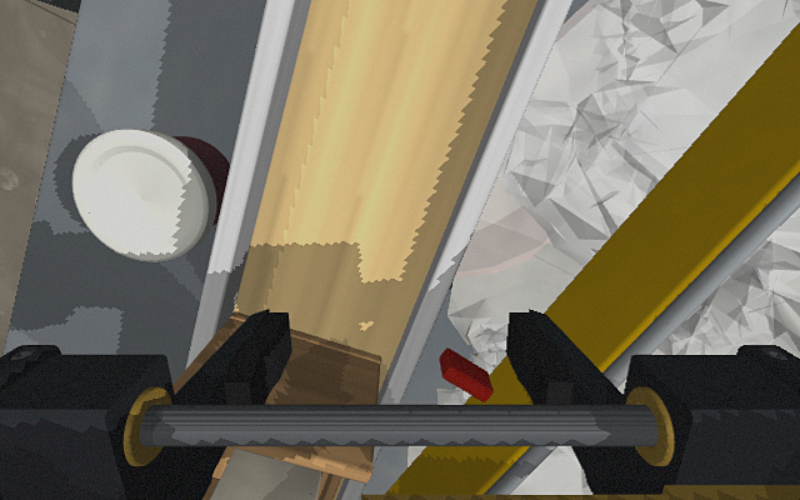

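The pusher is off the board. The red stop is about 15-20 mm behind the rack's rear once its height is allowed for, so it will close behind the rack.

```bash
python3 -m inch '[[0,[0.15,-0.3,0],0],[0,[0.25,-0.6,0],0],[0,[0.35,-0.9,0],0],[0,[0.45,-1.2,0],0],[0,[0.6,-1.5,0],0],[0,[0.7,-1.8,0],0],[0,[0.8,-2.1,0],0],[0,[0.9,-2.4,0],0],[0,[1.0,-2.7,0],0],[0,[1.15,-3,0],0],[0,[1.25,-3.3,0],0],[0,[1.35,-3.6,0],0],[0,[1.45,-3.9,0],0],[0,[1.6,-4.2,0],0],[0,[1.7,-4.5,0],0],[0,[1.8,-4.8,0],0],[0,[1.9,-5.1,0],0],[0,[2.05,-5.4,0],0],[0,[2.05,-5.4,0],0],[0,[2.05,-5.4,0],0]]'; python3 - <<'E'
from h import *
where(C)
im=viewer.snapshot('wrist'); cv2.imwrite('pics/w9.png',cv2.resize(im,None,fx=1.25,fy=1.25)[:,:,::-1])
draw('side',C,75,(250,130,410,290),3.7,'pics/s9.png')
E
```

```text
clock: 15.05
tool_pos: [0.444, -0.1382, 0.1237]
eef_rot: [0.525, 0.851, 0.0, 0.0]
contact_force: [-0.8, 0.2, -1.0]
opening: 1.002
t 15.05 chute mm [-18.3 -23. ] z 0.1237 yang 109.6 f [-0.81  0.23 -0.97] op 1.002
```

View pics/w9.png

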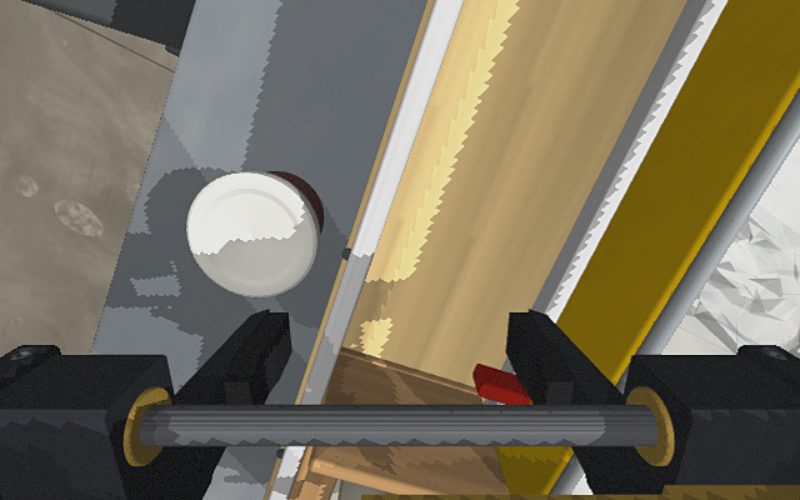

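View pics/s9.png

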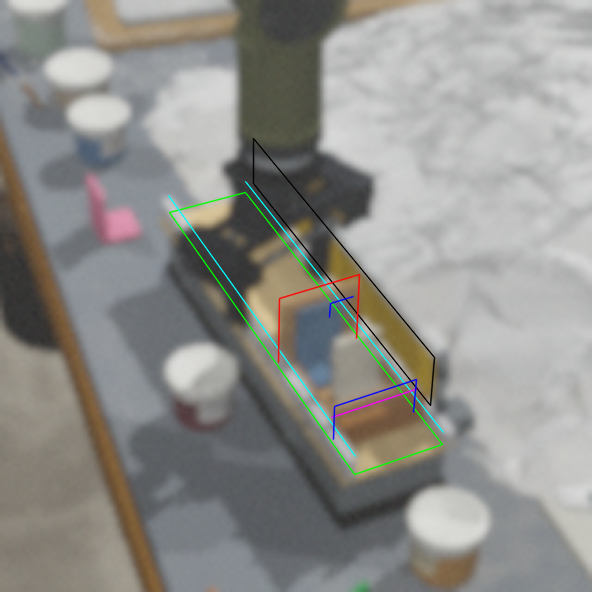

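The gate is parallel to the kerb and the red stop at (500,385) sits behind the board. I'll lift straight up and then check.

```bash
python3 -m inch '[[0,[0,-0.2,-0.3],0],[0,[0,-0.2,-1.5],0],[0,[0,-0.2,-4],0],[0,[0,-0.2,-7],0],[0,[0,-0.2,-10],0],[0,[0,-0.2,-13],0],[0,[3,-0.2,-15],0],[0,[6,-0.2,-15],0],[0,[9,-0.2,-15],0],[0,[12,-0.2,-15],0],[0,[15,-0.2,-15],0],[0,[18,-0.2,-15],0],[0,[20,-0.2,-15],0],[0,[20,-0.2,-15],0]]'; python3 - <<'E'
from h import *
where(C)
im=viewer.snapshot('wrist'); cv2.imwrite('pics/w10.png',cv2.resize(im,None,fx=1.25,fy=1.25)[:,:,::-1])
im=viewer.snapshot('side'); cv2.imwrite('pics/s10.png',cv2.resize(im[140:290,260:410],None,fx=4,fy=4,interpolation=cv2.INTER_CUBIC)[:,:,::-1])
im=viewer.snapshot('top'); cv2.imwrite('pics/t10.png',cv2.resize(im[150:250,270:440],None,fx=4.7,fy=4.7,interpolation=cv2.INTER_CUBIC)[:,:,::-1])
E
```

```text
clock: 16.55
tool_pos: [0.3509, 0.0414, 0.2739]
eef_rot: [0.522, 0.853, 0.0, -0.0]
contact_force: [0.1, -0.4, -1.7]
opening: 0.995
t 16.55 chute mm [-208.   -93.1] z 0.2739 yang 109.9 f [ 0.1  -0.42 -1.66] op 0.995
```

View pics/s10.png

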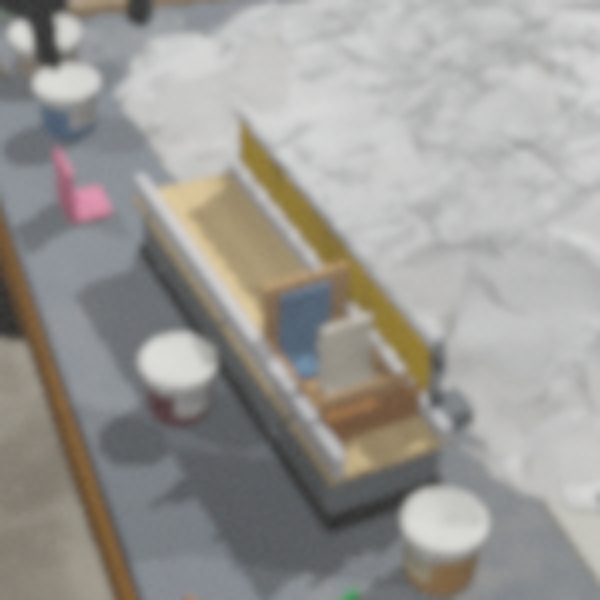

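View pics/t10.png

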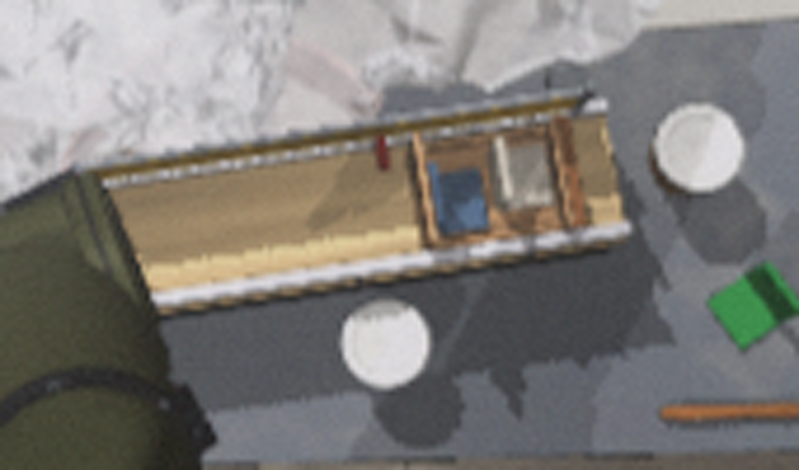

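View pics/w10.png

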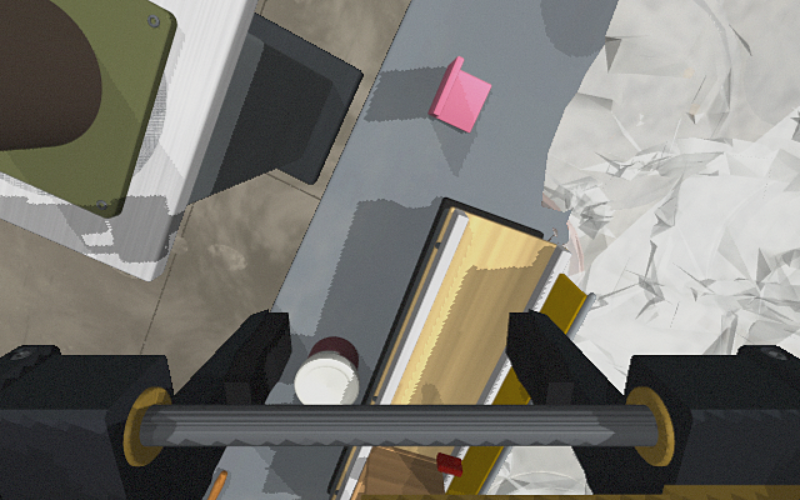

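The pictures agree. The front board is against the stop (top crop ~555,180), and the gate and red stop (383,155) are back at their starting pixels. Both tiles are upright and the tubs have not moved, so I'm handing in.

```bash
python3 -c "
from plant import r
print(r.finish_job())"
```

```text
the job is handed in; nothing more can be done
None
```

I handed in the job at about 17 s. One finger held the gate open at about 0.19–0.27 rad. The other pushed the rack past the red stop until it stalled against the end stop, where the push force rose from 5 to 10 N. I then backed off, let the gate follow the finger shut, and lifted clear.

**Last checks:** the final side and top pictures show:
- the rack's front board at the end stop
- both tiles upright
- the gate and red stop back at their shut position behind the rack
- the plum and ochre tubs unmoved

The force reading at the end was only sensor noise, so the robot was touching nothing.

**Weak points:**
- **Camera fits:** the three cameras' fits of the chute disagreed by up to about 5 mm. I judged "home" by the stall and the force, not by that measurement.
- **Gate angle:** I estimated it from the pictures and the finger position; it was not measured directly.
- **Other bystanders:** I did not check the teal tub, slip cup and tape roll in the last pictures. The arm stayed well above them.

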